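Lock two dressing jars into their rack with the hold-down bar

ROBOT

A 7-joint arm with a two-finger parallel gripper is mounted at the origin on a cart in front of the work surface, level with it; the furniture and walls round the work are solid. World frame = base frame: x ahead of the robot, y to its left, z up, the work surface at z = 0. Lengths are in m, angles in degrees, forces in N, time in s.
With the tool pointing down it reaches from about 0.4 to 0.85 m from the base axis. Payload 4.5 kg.
Tool frame: the origin (TCP) lies at the very end of the fingers, on their centre line; the grasp point (between the pads) lies 19 mm behind it (ctrl.hold_point_z is the distance from the TCP to the grasp point, in m); z points along the fingers, y is the line along which they close (so a half turn about z gives the same grasp; the last joint's range is limited). The gripper opens to 88 mm and grips with 3 to 60 N. Pads are 18 mm wide; open, the fingers measure 123 mm over their backs; the gripper's body (75 mm by 187 mm) begins 45 mm behind the grasp point.
Start: joints at [-65.844, 39.483, -11.15, 89.685, 9.013, 51.709, -12.324], TCP at [0.236, 0.579, 0.204] pointing down, gripper open.
Joint ranges: [-172.22, 172.22], [-26.19, 119.32], [-84.43, 86.54], [7.71, 146.69], [-57.33, 237.33], [2.42, 119.75], [-152.13, 152.13]. Speed limits (degrees/s): [147.25, 147.25, 180, 180, 180, 180, 180].

INTERFACE

Orientations are given as [roll, pitch, yaw] about the fixed x, y, z axes, in that order (R = Rz(yaw) Ry(pitch) Rx(roll)).
In Python, from cell import ctrl gives the robot as it stands.
- The arm moves only by the shell command python3 -m crank 'ROWS' [OPENING]. ROWS is 1 to 12 rows, parted by semicolons, with the numbers parted by commas; each row has 6 numbers: dx, dy, dz in normalised numbers (1 is 60 cm), then a rotation vector rx, ry, rz in parts of the range, where 1.0 means 2 pi rad; each row is the pose to reach, as a shift and turn from the pose commanded when the command began, along the tool's axes at that moment; what a row does not reach only later rows make up. A row lasts 1/10 s, in which the tool goes at most 0.05 m and 8.59 degrees, less where a joint would pass 70% of its speed; a pose out of reach is approached as far as the arm can. OPENING is the finger opening in m, set as the command begins (- or left out keeps the last). The fingers move at their own pace and stop on an object; the grip force is fixed at half the most. Time passes only in rows, so rows that do not move let the fingers close. It prints the time, the measured TCP pose, the force, the opening and the grip force at its end. A shift or turn number past 1, either way, is cut back to 1. Input that does not fit is refused with a message, and nothing moves.
- ctrl.sense(): the state, without advancing time (a new reading comes with each control period).
- ctrl.camera(name): name is "scene" or "top"; returns the picture (384x512x3 uint8, red, green, blue); there is no depth.
- ctrl.get_calibration(name): a dict with "K" (3x3 intrinsics, pixels), "world_from_camera" (4x4, takes a point from camera to world coordinates). Camera axes: x right, y down, z forward; pixel columns grow to the right and rows downward; lengths in m; the calibration is good to about 2 mm. A picture is of the moment at which its call begins. get_calibration takes no time and is no camera call.
- ctrl.sign_off(): hands the job in; it is judged then, once.
Trained networks look in the newest picture that a camera, given by its name, has taken for a name from the list of things; names that differ only in an ending like _2 or _b are one class to them, and where a whole thing is asked for, a point or a joint stands for the part that bears it (a point fixed in the world has none). Each returns a list of dicts, best first, with "score" (0 to 1); they miss things now and then, are a little off and sometimes report something else, mostly with a low value. They report only what shows in the picture. A call takes as long as a camera call. They do not tell look-alikes from the thing itself.
- ctrl.look_for(camera, target): "xy" ([column, row] in pixels, amid what is visible of it).
- ctrl.masks_of(camera, target): "region" (384x512 bool, what is visible of it) and "xy" ([column, row] in pixels, amid what is visible of it).
The state is a dict: "time_s": time; "qpos": joint angles; "dq": joint speeds; "joint_efforts": joint torques, N m; "tcp_pos": TCP position; "tool_rot": TCP orientation; "wrist_force": force on the tool from outside, world axes, zero at the start; "wrist_torque": the same for the moment, N m; "grip_width": finger opening in m; "grasp_force": force on a finger pad.
Only numpy, scipy, OpenCV 4.12 (cv2) and the standard library are available. Lean on these libraries where they do the work, as an engineer would, in place of code of your own. Each camera call takes 0.05 s, during which the arm holds its last target. There are 200 camera calls.

TASK

Stand the loose steel jar upright on the empty pad of the jar rack, beside the jar that is already there, and let go of it. Then take the hold-down bar by its blue handle and thread it through the blue bushing, over both lids and on through the white bushing at the other end, until the handle is right up against the blue bushing. Finish still gripping the handle in place, so that the retaining clip can be fitted, and leave the jar in the rack, the swab pot and the tag bin where they stand.

Things in the scene. Friction and masses are not known exactly. Their poses are not given: they have to be found in the camera images.
- jar_rack: heavy steel rack, stands firm: 168 long (x) x 92 wide (y) x 138 mm tall; origin mid underside, z up. Deck top at 14 mm, 5 mm lips along y=+-45 mm, two black pads 2 mm thick, 62 mm across. End plates 4 mm thick, 64 mm wide, 138 mm tall at x=-75 (blue bushing) and +75 mm (white). Open at both sides and on top. Bushings in line along x, 112 mm up: 15 mm bore, each with a 24 mm funnel on its -x side
- entry_mouth (a point): centre of the blue bushing's funnel mouth, where the bar goes in, moving in the rack's +x direction (rack frame x = -86 mm, y 0, z 112 mm); axes as the rack
- far_exit (a point): centre of the outer end of the white bushing, where the bar's tip comes out (rack frame x = +81 mm, y 0, z 112 mm); axes as the rack
- free_pad (a point): centre of the top of the empty rubber pad, next to the blue end (rack frame x = -34 mm, y 0, z 16 mm); the monitor hangs over the table from 0.18 m up, some 0.15 m behind the rack (+x)
- taken_pad (a point): centre of the top of the other pad (rack frame x = +34 mm, y 0, z 16 mm), on which the first jar stands
- jar_loose: the loose jar, upright on the table: a steel cylinder 50 mm across and 63 mm high with a fixed shallow lid and a black knob, 82 mm high in all, 0.18 kg; origin in the middle of its underside, z up; take it round the body; the tall white printer stands close behind it (+x), so there is more room for the gripper along y than along x
- jar_in_rack: the same kind of jar, loose, already standing on the pad next to the white bushing; origin in the middle of its underside
- bar: hold-down bar, 0.16 kg, lying level on the table: blue block handle 52 mm long (x), 14 wide (y), 24 high (z), and a round steel rod, 11 mm thick, sticking out 186 mm from its +x face, its last 10 mm tapered to 4 mm. Origin mid handle underside, x along the rod to the tip, z up; rod axis 5.5 mm above the underside. It balances within 25 mm of the handle's middle
- bar_grip (a point): middle of the handle, 14 mm above its underside; axes as the bar
- bar_shoulder (a point): where the rod leaves the handle: on the rod's axis, in the handle's +x face, which comes up against the funnel rim of the blue bushing
- bar_tip (a point): end of the rod, on its axis, 212 mm from the handle's middle
- swab_pot: white pot of cotton swabs, 56 mm across, 102 mm high, loose, to be left alone; origin in the middle of its underside
- tag_bin: small yellow bin, 74 x 106 x 45 mm, loose, to be left alone; origin in the middle of its underside
Not all that is in view belongs to the job. What is shaped like the jar_loose but pink is not meant.

How it is judged:
By the outcome, as a careful person would: the job done as asked, in the order asked, and still so for the second after the job is handed in, while the arm keeps its last pose, push and grip.
It also fails if it takes over 72 s, if anything falls off the work surface, if the arm or the gripper's body presses on something with over 40 N, if the wrist force passes 120 N, or if a joint passes its speed limit or range.

## Working session

There is one attempt and no reset: what is moved stays moved. The work goes in short steps, Python scripts to look and compute and a shell command to move; the robot and the scene stay as the last step left them, time stands still between calls to the robot, and variables do not carry over. Pictures are saved under pics/ and viewed, at most 10 in all, crops included, and the job is handed in when it is done.

```bash
mkdir -p pics
cat > h.py <<'E'
import numpy as np,cv2
from scipy.spatial.transform import Rotation as R
from cell import ctrl
def cal(n):
    c=ctrl.get_calibration(n);return np.array(c["K"]),np.array(c["world_from_camera"])
def ray(n,p,z):
    K,T=cal(n);d=T[:3,:3]@np.linalg.inv(K)@[p[0],p[1],1];o=T[:3,3]
    return o+d*(z-o[2])/d[2]
def proj(n,X):
    K,T=cal(n);X=np.atleast_2d(X);c=(X-T[:3,3])@T[:3,:3];u=c@K.T;return u[:,:2]/u[:,2:]
def snap(n,f):
    im=ctrl.camera(n);cv2.imwrite(f"pics/{f}.png",im[:,:,::-1]);return im
def tool():
    s=ctrl.sense();return np.array(s["tcp_pos"]),R.from_euler('xyz',s["tool_rot"],degrees=True)
E
python3 - <<'E'
from h import *
a=snap("scene","s0");b=snap("top","t0")
for n in("scene","top"):
    print(n,cal(n)[1].round(3).tolist(),cal(n)[0].round(0).tolist())
    for t in("jar_rack","jar_loose","bar","swab_pot","tag_bin","entry_mouth","far_exit","free_pad","bar_tip","bar_grip","bar_shoulder"):
        print(t,[(np.round(d["xy"]).tolist(),round(d["score"],2)) for d in ctrl.look_for(n,t)[:4]])
print(ctrl.sense())
cv2.imwrite("pics/both.png",cv2.resize(np.vstack([a,b])[:,:,::-1],None,fx=.78,fy=.78))
E
```

```text
scene [[0.686, -0.35, 0.638, -0.128], [-0.728, -0.326, 0.604, -0.803], [-0.004, -0.878, -0.478, 0.574], [0.0, 0.0, 0.0, 1.0]] [[377.0, 0.0, 261.0], [0.0, 377.0, 195.0], [0.0, 0.0, 1.0]]
jar_rack [([310.0, 242.0], 0.78)]
jar_loose [([220.0, 160.0], 0.55), ([218.0, 173.0], 0.49)]
bar [([278.0, 211.0], 0.48)]
swab_pot [([201.0, 219.0], 0.75)]
tag_bin [([165.0, 202.0], 0.74)]
entry_mouth [([306.0, 243.0], 0.74)]
far_exit [([305.0, 244.0], 0.72), ([270.0, 210.0], 0.61)]
free_pad [([304.0, 244.0], 0.84)]
bar_tip [([273.0, 210.0], 0.52), ([304.0, 245.0], 0.48)]
bar_grip [([274.0, 213.0], 0.53)]
bar_shoulder [([275.0, 209.0], 0.5)]
top [[-0.008, -0.994, 0.105, 0.432], [-1.0, 0.01, 0.018, -0.171], [-0.019, -0.105, -0.994, 1.121], [0.0, 0.0, 0.0, 1.0]] [[429.0, 0.0, 259.0], [0.0, 429.0, 187.0], [0.0, 0.0, 1.0]]
jar_rack [([348.0, 211.0], 0.95)]
jar_loose [([154.0, 146.0], 0.86), ([177.0, 175.0], 0.66)]
bar [([294.0, 170.0], 0.79), ([349.0, 208.0], 0.68)]
swab_pot [([236.0, 255.0], 0.86), ([296.0, 169.0], 0.47)]
tag_bin [([176.0, 257.0], 0.69)]
entry_mouth [([350.0, 208.0], 0.64)]
far_exit [([3
[... 164 characters left out ...]
_s': 1.2, 'qpos': array([-65.84447277,  39.48197111, -11.14804517,  89.68626051,
         9.0151547 ,  51.71039401, -12.32667813]), 'dq': array([ 0.04422858, -0.02134905, -0.05216854,  0.00867835, -0.0677126 ,
       -0.05571349, -0.10087442]), 'joint_efforts': array([ 2.09736868e-05, -5.27485406e+01, -1.26689203e+00, -1.53738981e+01,
       -5.18703426e-02, -6.23743035e-04,  7.62823362e-06]), 'tcp_pos': array([0.23635129, 0.57860026, 0.20434248]), 'tool_rot': array([1.79996820e+02, 2.72194516e-03, 1.57780384e+02]), 'wrist_force': array([ 0.30629995,  0.62043651, -0.03425678]), 'wrist_torque': array([0.01475741, 0.02807476, 0.02550752]), 'grasp_force': 0.0, 'grip_width': 0.08810847672309058}
```

View pics/s0.png

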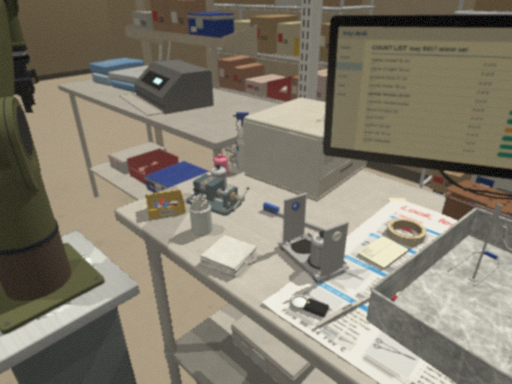

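View pics/t0.png

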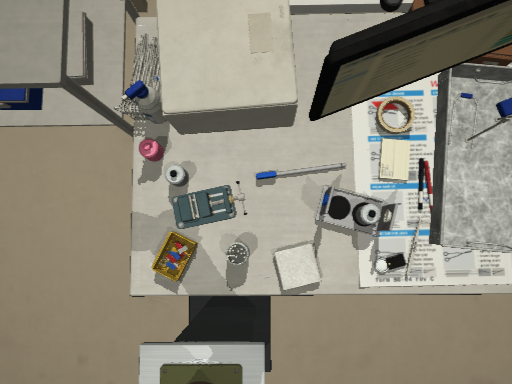

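Run:
```python
from h import *
b=ctrl.camera("top")
for t in("jar_loose","bar","jar_rack","swab_pot","tag_bin"):
    for d in ctrl.masks_of("top",t)[:3]:
        m=d["region"].astype(np.uint8);x=cv2.boundingRect(m);r=cv2.minAreaRect(cv2.findNonZero(m))
        print(t,round(d["score"],2),np.round(d["xy"],1),"area",m.sum(),x,np.round(r[0],1),np.round(r[1],1),round(r[2],1))
# dark circle pad, rod line, handle
hsv=cv2.cvtColor(b,cv2.COLOR_RGB2HSV)
bl=((hsv[...,0]>100)&(hsv[...,0]<125)&(hsv[...,1]>130)&(hsv[...,2]>60)).astype(np.uint8);bl[:155]=0;bl[220:]=0;bl[:,:245]=0;bl[:,350:]=0
n,l,s,c=cv2.connectedComponentsWithStats(bl)
print("blue",s.tolist(),c.round(1).tolist())
cv2.imwrite("pics/c1.png",cv2.resize(b[130:245,130:400,::-1],None,fx=2.96,fy=2.96,interpolation=cv2.INTER_CUBIC))
s=ctrl.camera("scene")
cv2.imwrite("pics/c2.png",cv2.resize(s[130:290,180:380,::-1],None,fx=3.6,fy=3.6,interpolation=cv2.INTER_CUBIC))
```

```text
jar_loose 0.92 [153.3 147.1] area 419 (139, 140, 25, 22) [151.2 150. ] [26.3 18.6] 33.7
jar_loose 0.76 [177.1 173.9] area 381 (166, 165, 23, 22) [177.  175.5] [23.3 19.1] 45.0
jar_loose 0.27 [367.  215.6] area 421 (355, 204, 26, 21) [367.6 214. ] [19.2 26. ] 76.0
bar 0.79 [294.9 172.6] area 482 (256, 163, 90, 17) [300.5 170.7] [ 7.2 89.8] 83.3
jar_rack 0.59 [347.8 209.8] area 2363 (316, 186, 82, 51) [356.8 211.6] [77.9 37.4] 14.7
jar_rack 0.48 [367.1 213.5] area 422 (356, 204, 25, 21) [368. 214.] [20. 24.] 90.0
swab_pot 0.85 [236.7 254.3] area 456 (226, 241, 24, 25) [237. 253.] [22.6 24. ] 45.0
tag_bin 0.79 [173.5 256.1] area 1346 (152, 232, 45, 49) [174.1 255.8] [31.3 44.3] 26.6
blue [[0, 0, 512, 384, 196455], [256, 171, 20, 8, 102], [322, 193, 7, 12, 51]] [[255.5, 191.5], [265.9, 174.5], [325.1, 198.8]]
```

View pics/c1.png

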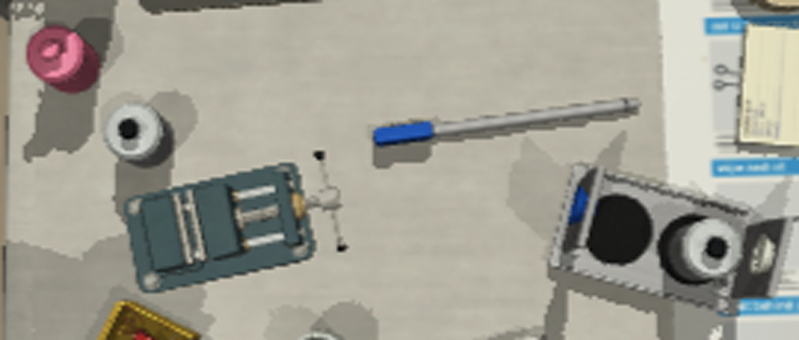

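View pics/c2.png

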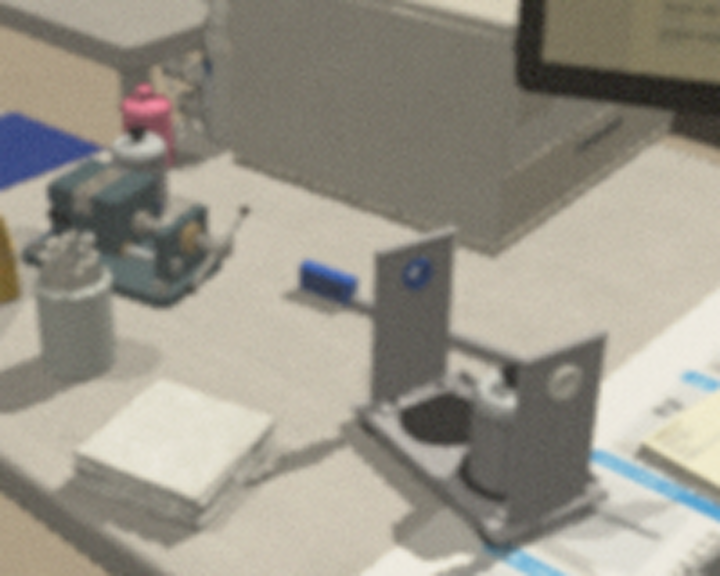

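```bash
cat > fit.py <<'E'
from h import *
from scipy.optimize import least_squares
c1=lambda u,v:((u+.5)/2.96-.5+130,(v+.5)/2.96-.5+130)
c2=lambda u,v:((u+.5)/3.6-.5+180,(v+.5)/3.6-.5+130)
def fit(obs,x0):
    def f(p):
        Rz=R.from_euler('z',p[2],degrees=True)
        return np.concatenate([(proj(n,Rz.apply(np.array(X)/1000)+[p[0],p[1],0])[0]-uv) for n,uv,X in obs])
    r=least_squares(f,x0,x_scale=[.1,.1,50],loss='soft_l1');return r.x,f(r.x).reshape(-1,2).round(1).tolist()
rack=[("top",c1(618,230),(-34,0,16)),("scene",c2(416,272),(-69,0,112)),("scene",c2(566,382),(81,0,112)),
("scene",c2(607,333),(77,32,138)),("scene",c2(524,357),(77,-32,138)),("scene",c2(455,230),(-73,32,138)),("scene",c2(375,252),(-73,-32,138)),
("scene",c2(492,545),(84,-46,0)),("scene",c2(360,405),(-84,-46,14)),("top",c1(549,265),(-84,-46,14))]
print("rack",fit(rack,[.4,-.45,-95]))
bar=[("top",c1(639,103),(212,0,5.5)),("top",c1(373,135),(-26,0,22)),("top",c1(433,129),(26,0,22)),
("scene",c2(356,285),(26,-7,24)),("scene",c2(303,264),(-26,-7,24)),("scene",c2(356,300),(26,-7,0)),("scene",c2(302,284),(-26,-7,0))]
print("bar",fit(bar,[.5,-.2,-85]))
jar=[("top",c1(128,128),(0,0,82)),("top",c1(133,130),(0,0,66)),("scene",c2(137,132),(0,0,82))]
def f(p): return np.concatenate([proj(n,np.array(X)/1000+[p[0],p[1],0])[0]-uv for n,uv,X in jar])
r=least_squares(f,[.5,.03]);print("jar",r.x,f(r.x).round(1))
print("rackjar knob",ray("top",c1(716,246),.098),"pad",ray("top",c1(618,230),.016))
print("pot",ray("top",(237,254),.1),"paper vise corners",ray("top",c1(165,165),.03),ray("top",c1(340,150),.05))
E
python3 fit.py
```

```text
rack (array([   0.48460302,   -0.38672392, -105.70670693]), [[0.0, -0.5], [0.5, 0.7], [-0.0, 0.5], [-0.1, -1.3], [-0.4, 0.7], [-0.2, -1.0], [0.3, -0.5], [0.8, 3.9], [-3.8, -0.6], [-0.1, -0.1]])
bar (array([  0.58351499,  -0.16972648, -83.9150728 ]), [[1.2, -0.2], [0.8, -1.3], [0.5, -1.6], [-1.2, -1.1], [-1.0, -0.7], [-1.4, 1.9], [-0.7, 0.8]])
jar [0.57753285 0.05866251] [ 0.4 -0.   0.2  0.2 -0.5 -1.6]
rackjar knob [ 0.47456763 -0.41826271  0.098     ] pad [ 0.49263071 -0.35391462  0.016     ]
pot [ 0.38025931 -0.09847852  0.1       ] paper vise corners [0.55195262 0.03863896 0.03      ] [ 0.56104349 -0.11445701  0.05      ]
```

```bash
cat >> h.py <<'E'
def rot(l,th):  # body leans th deg toward horizontal azimuth l; tool x ~ l
    a=np.radians(l);t=np.radians(th)
    u=np.array([np.sin(t)*np.cos(a),np.sin(t)*np.sin(a),np.cos(t)])
    c=np.array([np.sin(a),-np.cos(a),0]);z=-u
    return R.from_matrix(np.column_stack([np.cross(c,z),c,z]))
def go(G,Rt,hp=None):
    hp=ctrl.hold_point_z if hp is None else hp
    p,r=tool();T=np.array(G)+hp*Rt.as_matrix()[:,2]
    d=r.inv().apply(T-p);v=(r.inv()*Rt).as_rotvec(degrees=True)
    print("row",*d.round(4),*v.round(2)," n>=",round(max(np.linalg.norm(d)/.05,np.linalg.norm(v)/8.59),1),"TCP",T.round(3))
E
python3 - <<'E'
from h import *
print("printer base",ray("top",(166,131),0),ray("top",(296,103),0),"mon",ray("top",(312,118),.18),ray("top",(350,100),.18))
print(ctrl.hold_point_z)
go((.578,.059,.17),rot(180,12))
go((.45,.30,.25),rot(180,0))
E
```

```text
printer base [0.70235202 0.09798751 0.        ] [ 0.77439781 -0.25087677  0.        ] mon [ 0.68442034 -0.27319797  0.18      ] [ 0.72462166 -0.3592372   0.18      ]
0.0187
row -0.5164 -0.3504 0.0526 -2.32 -11.85 -22.14  n>= 12.5 TCP [0.582 0.059 0.152]
row -0.3032 -0.1771 -0.027 0.01 -0.0 -22.22  n>= 7.0 TCP [0.45  0.3   0.231]
```

The manual's scale: shifts go in shares of 60 cm and turns go in shares of 2 pi rad. Converting my numbers, -0.25 m / 0.6 = -0.4167, -0.17 m / 0.6 = -0.2833, -11 degrees / 360 = -0.0306.

```bash
python3 -m crank '-0.4167,-0.2833,0,-0.0028,-0.0153,-0.0306;-0.4167,-0.2833,0,-0.0028,-0.0153,-0.0306;-0.4167,-0.2833,0,-0.0028,-0.0153,-0.0306;-0.4167,-0.2833,0,-0.0028,-0.0153,-0.0306;-0.4167,-0.2833,0,-0.0028,-0.0153,-0.0306;-0.4167,-0.2833,0,-0.0028,-0.0153,-0.0306;-0.4167,-0.2833,0,-0.0028,-0.0153,-0.0306' 0.088
python3 - <<'E'
from h import *
print(ctrl.sense()["qpos"].round(1))
go((.578,.059,.15),rot(180,12))
E
```

```text
time_s: 2.25
tcp_pos: [0.4081, 0.3183, 0.2043]
tool_rot: [179.8, 5.7, 168.1]
wrist_force: [0.4, -0.1, -0.1]
grip_width: 0.0878
grasp_force: 0.0
[-38.8  30.1 -11.8 111.9  18.2  36.9  14.8]
row -0.2153 -0.218 0.094 -1.67 -6.23 -11.81  n>= 6.4 TCP [0.582 0.059 0.132]
```

Scaled: -0.218 m / 0.6 = -0.3633, -0.215 m / 0.6 = -0.3583, -11.81 degrees / 360 = -0.0328.

```bash
python3 -m crank '-0.3583,-0.3633,0.1567,-0.0046,-0.0173,-0.0328;-0.3583,-0.3633,0.1567,-0.0046,-0.0173,-0.0328;-0.3583,-0.3633,0.1567,-0.0046,-0.0173,-0.0328;-0.3583,-0.3633,0.1567,-0.0046,-0.0173,-0.0328;-0.3583,-0.3633,0.1567,-0.0046,-0.0173,-0.0328;-0.3583,-0.3633,0.1567,-0.0046,-0.0173,-0.0328;-0.3583,-0.3633,0.1567,-0.0046,-0.0173,-0.0328;-0.3583,-0.3633,0.1567,-0.0046,-0.0173,-0.0328'
python3 - <<'E'
from h import *
print(ctrl.sense()["qpos"].round(1))
go((.578,.059,.048),rot(180,12))
a=ctrl.camera("top");b=ctrl.camera("scene")
cv2.imwrite("pics/p1.png",np.hstack([cv2.resize(a[100:300,110:310,::-1],(400,400)),cv2.resize(b[110:260,150:300,::-1],(400,400))]))
E
```

```text
time_s: 3.05
tcp_pos: [0.5816, 0.0659, 0.129]
tool_rot: [179.8, 11.9, -179.7]
wrist_force: [-0.3, -0.1, 0.9]
grip_width: 0.0879
grasp_force: 0.0
[ -4.   38.8 -13.6 113.7  34.3  19.7  45. ]
row 0.0202 -0.0073 0.0972 0.29 -0.11 0.26  n>= 2.0 TCP [0.582 0.059 0.03 ]
```

View pics/p1.png

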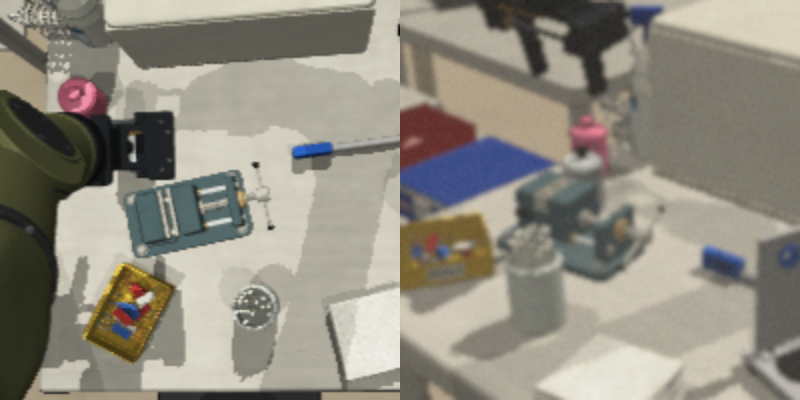

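Scaled: 0.097 m / 0.6 = 0.1617, 0.06 m / 0.6 = 0.1, 0.29 degrees / 360 = 0.0008.

```bash
python3 -m crank '0.0083,-0.0122,0.0333,0.0008,-0.0003,0.0007;0.0337,-0.0122,0.1,0.0008,-0.0003,0.0007;0.0337,-0.0122,0.1617,0.0008,-0.0003,0.0007;0.0337,-0.0122,0.1617,0.0008,-0.0003,0.0007;0.0337,-0.0122,0.1617,0.0008,-0.0003,0.0007' 0.088
python3 - <<'E'
from h import *
print(ray("top",(151,149),.08))
go((.578,.059,.048),rot(180,12))
E
```

```text
time_s: 3.65
tcp_pos: [0.5803, 0.0662, 0.0313]
tool_rot: [179.8, 12.0, -179.4]
wrist_force: [0.3, 0.3, -0.1]
grip_width: 0.0875
grasp_force: 0.0
[0.63807071 0.11546289 0.08      ]
row -0.0012 -0.0072 0.0018 0.31 0.03 0.57  n>= 0.2 TCP [0.582 0.059 0.03 ]
```

```bash
python3 -m crank '0,0,0,0,0,0;0,0,0,0,0,0;0,0,0,0,0,0;0,0,0,0,0,0;0,0,0,0,0,0;0,0,0,0,0,0' 0.03
python3 - <<'E'
from h import *
p,r=tool();print((p-.0187*r.as_matrix()[:,2]).round(4));go((.578,.059,.17),rot(180,12))
E
```

```text
time_s: 4.25
tcp_pos: [0.5806, 0.0622, 0.0311]
tool_rot: [180.0, 12.0, -179.7]
wrist_force: [-1.0, -2.1, 5.7]
grip_width: 0.0426
grasp_force: 24.8
[0.5767 0.0622 0.0494]
row -0.0263 -0.0032 -0.1177 0.09 0.02 0.33  n>= 2.4 TCP [0.582 0.059 0.152]
```

```bash
python3 -m crank '0,0,0,0,0,0;0,0,0,0,0,0' 0.03
python3 - <<'E'
from h import *
a=ctrl.camera("top");b=ctrl.camera("scene")
cv2.imwrite("pics/p2.png",np.hstack([cv2.resize(a[140:210,140:210,::-1],(400,400)),cv2.resize(b[130:200,180:250,::-1],(400,400))]))
E
```

```text
time_s: 4.45
tcp_pos: [0.5807, 0.0623, 0.0311]
tool_rot: [180.0, 12.0, -179.7]
wrist_force: [-1.3, -2.0, 4.7]
grip_width: 0.042
grasp_force: 24.8
```

View pics/p2.png

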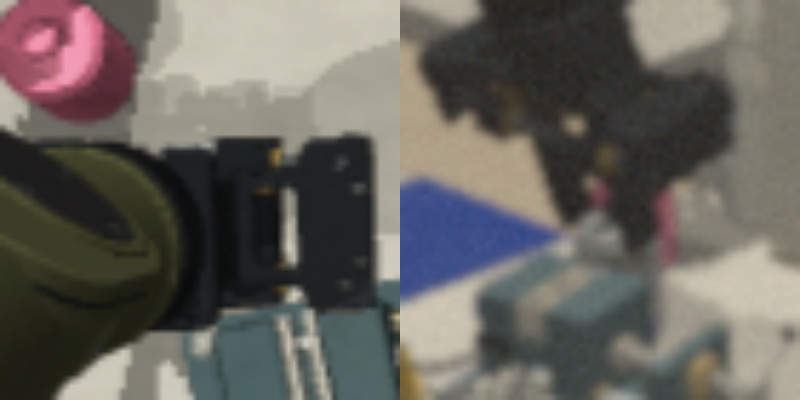

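Scaled: -0.17 m / 0.6 = -0.2833, -0.15 m / 0.6 = -0.25.

```bash
python3 -m crank '0,0,0,0,0,0;0,0,0,0,0,0;0,0,0,0,0,0;0,0,0,0,0,0;0,0,0,0,0,0' 0.088;  python3 -m crank '-0.0333,0,-0.0833,0,0,0;-0.0333,0,-0.1667,0,0,0;-0.0333,0,-0.25,0,0,0;0.1333,0,-0.2833,0,0,0;0.1333,0,-0.2833,0,0,0;0.2,0,-0.2833,0,0,0;0.25,0,-0.2833,0,0,0;0.25,0,-0.2833,0,0,0;0.25,0,-0.2833,0,0,0';python3 - <<'E'
from h import *
a=ctrl.camera("top");b=ctrl.camera("scene")
cv2.imwrite("pics/p3.png",np.hstack([cv2.resize(a[140:210,140:210,::-1],(400,400),interpolation=2),cv2.resize(b[130:200,180:250,::-1],(400,400),interpolation=2)]))
E
```

```text
time_s: 5.05
tcp_pos: [0.5804, 0.0637, 0.0305]
tool_rot: [179.9, 12.0, -179.6]
wrist_force: [-0.2, -0.6, -0.4]
grip_width: 0.0795
grasp_force: 0.0
time_s: 5.95
tcp_pos: [0.3986, 0.063, 0.166]
tool_rot: [179.9, 12.1, -179.5]
wrist_force: [-0.2, -0.9, 0.2]
grip_width: 0.0881
grasp_force: 0.0
```

View pics/p3.png

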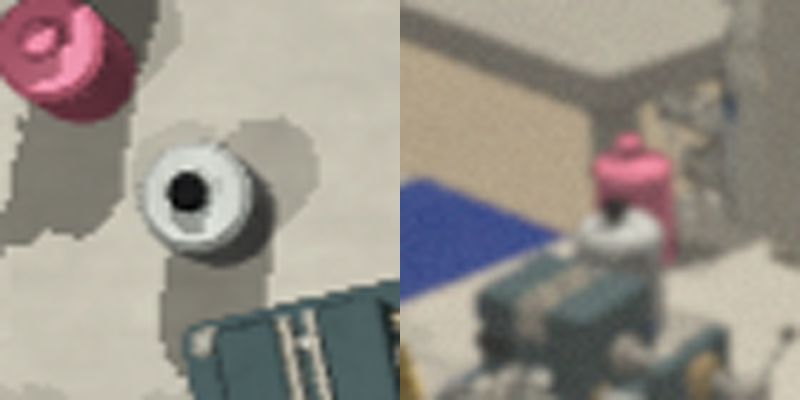

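Run:
```python
from h import *
print(ray("top",(172.5,173.1),.082),ray("top",(174,174.2),.066),ray("scene",(217,165.9),.082))
print(proj("top",[[.578,.059,.082],[.578,.059,.066],[.578,.059,0]]))
for d in ctrl.masks_of("top","jar_loose")[:3]:
    m=d["region"].astype(np.uint8);r=cv2.boundingRect(m);print(d["score"],r,cv2.minEnclosingCircle(cv2.findNonZero(m)))
for d in ctrl.masks_of("scene","jar_loose")[:3]:
    m=d["region"].astype(np.uint8);r=cv2.boundingRect(m);print(d["score"],r)
```

```text
[0.57697179 0.06076648 0.082     ] [0.57639752 0.06054264 0.066     ] [0.57076181 0.05182963 0.082     ]
[[173.22209417 172.67715243]
 [174.62466067 173.55590308]
 [179.99428892 176.9201388 ]]
0.87 (165, 166, 23, 21) ((176.0, 175.5), 11.926960945129395)
0.75 (139, 139, 25, 23) ((150.25424194335938, 151.1271209716797), 13.321269035339355)
0.55 (214, 154, 14, 15)
0.54 (210, 165, 17, 22)
```

```bash
python3 - <<'E'
from h import *
go((.577,.0608,.17),rot(180,12))
E
python3 -m crank '-0.2833,0,0,0,0,0;-0.2833,0,0,0,0,0;-0.2833,0,0,0,0,0;-0.2833,0,0,0,0,0;-0.2833,0,0,0,0,0;-0.2833,0,0,0,0,0'
python3 - <<'E'
from h import *
go((.577,.0608,.047),rot(180,12))
E
```

```text
row -0.1737 -0.0026 0.0519 0.28 0.12 0.31  n>= 3.6 TCP [0.581 0.061 0.152]
time_s: 6.75
tcp_pos: [0.5654, 0.062, 0.2009]
tool_rot: [179.8, 12.0, -179.8]
wrist_force: [-0.1, -0.4, 0.3]
grip_width: 0.088
grasp_force: 0.0
row 0.0207 -0.0018 0.1717 0.23 0.01 0.19  n>= 3.5 TCP [0.581 0.061 0.029]
```

Scaled: 0.171 m / 0.6 = 0.285, 0.14 m / 0.6 = 0.2333.

```bash
python3 -m crank '0.0345,-0.003,0.0833,0,0,0;0.0345,-0.003,0.1667,0,0,0;0.0345,-0.003,0.2333,0,0,0;0.0345,-0.003,0.285,0,0,0;0.0345,-0.003,0.285,0,0,0;0.0345,-0.003,0.285,0,0,0' 0.088
python3 -m crank '0,0,0,0,0,0;0,0,0,0,0,0;0,0,0,0,0,0;0,0,0,0,0,0;0,0,0,0,0,0;0,0,0,0,0,0;0,0,0,0,0,0' 0.03
python3 -m crank '-0.01,0,-0.0417,0,0,0;-0.0167,0,-0.0833,0,0,0;-0.0167,0,-0.0833,0,0,0'
python3 - <<'E'
from h import *
b=ctrl.camera("scene")
cv2.imwrite("pics/p4.png",cv2.resize(b[90:210,160:280,::-1],(600,600),interpolation=2))
E
```

```text
time_s: 7.35
tcp_pos: [0.5785, 0.0618, 0.0297]
tool_rot: [179.9, 11.9, -179.6]
wrist_force: [0.4, -0.4, 0.3]
grip_width: 0.0885
grasp_force: 0.0
time_s: 8.05
tcp_pos: [0.5802, 0.062, 0.03]
tool_rot: [179.9, 12.0, -179.6]
wrist_force: [-1.7, 0.3, 5.3]
grip_width: 0.0433
grasp_force: 24.6
time_s: 8.35
tcp_pos: [0.581, 0.0616, 0.0831]
tool_rot: [179.8, 12.2, -179.7]
wrist_force: [1.2, 0.4, -0.1]
grip_width: 0.0299
grasp_force: 0.0
```

View pics/p4.png

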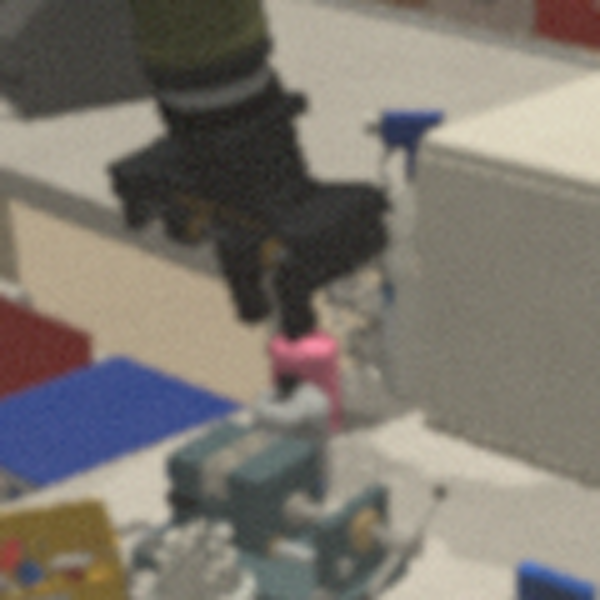

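Run:
```python
from h import *
p,r=tool();print(p,proj("scene",p),proj("top",p))
P=[]
for n in("scene","top"):
    K,T=cal(n);W=np.linalg.inv(T);P.append(K@W[:3])
def tri(a,b):
    X=cv2.triangulatePoints(P[0],P[1],np.array(a,float).reshape(2,1),np.array(b,float).reshape(2,1));return (X[:3]/X[3]).ravel()
print("knob",tri((217,165.9),(172.5,173.1)))
print("top centre pink",tri((180+228/5.714,130+135/5.714),(140+42/5.714,140+38/5.714)))
c1=lambda u,v:((u+.5)/2.96-.5+130,(v+.5)/2.96-.5+130)
c2=lambda u,v:((u+.5)/3.6-.5+180,(v+.5)/3.6-.5+130)
print("rackjar knob",tri(c2(512,372),c1(716,246)))
print("p4 jar knob now px",160+288/5,90+380/5)
```

```text
[0.5802524  0.06136048 0.08166927] [[217.30781726 164.27114927]] [[172.30603974 171.79734888]]
knob [0.57807632 0.06169409 0.07655467]
top centre pink [0.64438843 0.12371334 0.0815587 ]
rackjar knob [ 0.47471413 -0.41935926  0.09321875]
p4 jar knob now px 217.6 166.0
```

Run:
```python
from h import *
b=ctrl.camera("scene");g=b[...,1]
print("     ",*range(204,234))
for r in range(144,174): print(r,' '.join('%3d'%v for v in g[r,204:234]))
p,r=tool();M=r.as_matrix();print(p)
for s in(-1,1):
  for k in (0,.02,.045,.06): print(s,k,proj("scene",p+M[:,1]*s*.023-M[:,2]*k).round(1),proj("top",p+M[:,1]*s*.023-M[:,2]*k).round(1))
```

```text
204 205 206 207 208 209 210 211 212 213 214 215 216 217 218 219 220 221 222 223 224 225 226 227 228 229 230 231 232 233
144  68  52  46  39  44  45  43  36  49  58  60  59  44  48  49  44  42  44  54  52  49  42  44  41  53  59  74  90 106 126
145  92  64  46  43  39  39  42  47  54  65  68  54  38  44  43  46  41  37  45  52  41  43  41  55  65  84  99 113 133 144
146 119  82  47  37  44  45  35  47  63  78  66  53  46  38  40  41  41  45  42  48  46  53  65  83  94 105 112 118 132 149
147 139 103  62  40  41  38  45  50  61  75  61  46  39  44  44  46  45  41  47  49  54  65  88 113 117 113 119 127 135 139
148 150 126  84  50  40  41  41  40  52  58  55  49  40  44  42  45  45  42  52  66  80  88 103 121 123 122 126 137 140 132
149 159 139  88  49  43  41  40  39  47  55  64  51  46  43  39  44  42  48  70 105 111 102 103 115 118 126 119 126 136 125
150 160 140 111  62  48  45  48  43  52  62  73  57  43  48  47  39  47  52  92 134 142 122 111 110 112 112 111 118 131 132
151 161 152 128  76  45  40  36  45  47  59  69  67  50  49  36  47  43  53 102 145 157 145 134 126 123 114 110 
[... 2386 characters left out ...]
7 127 143 146 146 155 157 161 161 157 158 161 164 162 157 157 159 151 133 101  89 104 117 120 120 122 123
172  91 103 118 138 155 157 146 135 141 150 156 157 161 162 154 151 146 144 141 140 124 114  95  77  86 103 106 116 112 119
173 109 122 141 160 172 167 144 128 123 128 138 142 149 151 144 137 127 118 117 117 117 102  88  78  87  94  99 103 103 108
[0.57954506 0.06116322 0.08062786]
-1 0 [[222.  166.7]] [[181.8 172. ]]
-1 0.02 [[220.7 161.4]] [[180.2 172.6]]
-1 0.045 [[219.  154.6]] [[178.1 173.3]]
-1 0.06 [[218.  150.5]] [[176.8 173.8]]
1 0 [[212.5 162.7]] [[163.2 172.3]]
1 0.02 [[211.1 157.5]] [[161.2 172.9]]
1 0.045 [[209.4 150.8]] [[158.6 173.7]]
1 0.06 [[208.3 146.8]] [[157.  174.2]]
```

Run:
```python
from h import *
p,r=tool();M=r.as_matrix()
for k in(.064,.094):
  for sx in(-1,1):
    for sy in(-1,1):
      q=p+M@[sx*.0375,sy*.0935,-k];a=proj("scene",q)[0];print(k,sx,sy,((a-[160,90])*5).round(),proj("top",q)[0].round(1))
a=ctrl.camera("top");g=a.sum(2)//3
print(*range(140,214,2))
for r_ in range(158,192,2): print(r_,' '.join('%3d'%v for v in g[r_,140:214:2]))
```

```text
0.064 -1 -1 [411. 298.] [206.4 157.2]
0.064 -1 1 [213. 226.] [125.4 158.6]
0.064 1 -1 [322. 358.] [207.4 189.6]
0.064 1 1 [125. 278.] [127.1 190.9]
0.094 -1 -1 [402. 254.] [204.6 157.7]
0.094 -1 1 [202. 185.] [121.1 159.1]
0.094 1 -1 [311. 314.] [205.6 191.1]
0.094 1 1 [113. 237.] [122.8 192.4]
140 142 144 146 148 150 152 154 156 158 160 162 164 166 168 170 172 174 176 178 180 182 184 186 188 190 192 194 196 198 200 202 204 206 208 210 212
158 188 186 169  93  67  65  66  64  63  61  60 107 186 187 180 154 154 160 169 156 154 189 155 152 151 157 169 180 169 169 169 170 169 170 172 172 175
160 189 172 171 110 107  78  69  66  65  71 106 134 185 187 180 154 154 158 171 155 154 188 152 149 149 155 170 180 126  92  88 145 170 170 169 170 172
162  48  56  63  72  60  48  31  18  18  45 108 135 110 111  93  78  34  23  34  34  32  58 152 148 139  37  35  36  35  37  36 117 168 167 167 169 170
164  32  37  60  59  59  61  72  76  43  20  17  45  34  34  34  37  25  35  35  34  31 112 103 101  86  35  36  35  54  35  35  85 168 165 168 171 173
166  31  31  31  36  57  57  56  57  72  58  26 
[... 1227 characters left out ...]
  14  16  29  14  15  35  27  16  60  86 143  36  35  35  35  35  40  58 200 201 202 202 202
184  49  47  44  39  40  36  33  30  29  31  30  29  33  32  14  13  31  14  14  34  33  33  41  78  71  34  35  35  35  40  58  63 204 205 206 204 203
186  49  46  44  39  24  16  16  15  18  28  28  28  41  22  11  19  30  15  15  29  33  34  33  33  31  35  35  35  35  35  35  45 204 206 206 203 203
188  49  46  44  40  38  33  31  29  27  28  28  28  35  18  10  25  30  17  19  20  20  43  61  90  60  35  35  35  58  65  37  44 204 206 208 129 106
190  48  46  42  40  35  33  30  32  27  27  28  29  31  10  15  23  32  27  36  36  36  24 110 157 206  30  35  35  35  35  36  44 104  97  95  98  98
```

The manual's scale: shifts go in shares of 60 cm and turns go in shares of 2 pi rad. Converting my numbers, -0.126 m / 0.6 = -0.21, -0.1 m / 0.6 = -0.1667.

```bash
python3 -m crank '-0.0333,-0.0833,-0.05,0,0,0;-0.0833,-0.1667,-0.05,0,0,0;-0.0833,-0.21,-0.05,0,0,0;-0.0833,-0.21,-0.05,0,0,0;-0.0833,-0.21,-0.05,0,0,0;-0.0833,-0.21,-0.05,0,0,0' 0.0;python3 - <<'E'
from h import *
p,r=tool();M=r.as_matrix();print(p,M[:,2])
b=ctrl.camera("scene");a=ctrl.camera("top")
cv2.imwrite("pics/p5.png",np.vstack([cv2.resize(b[110:210,180:310,::-1],(390,300),interpolation=2),cv2.resize(a[110:210,150:280,::-1],(390,300),interpolation=2)]))
for k in(0,.02,.064):
  q=p-M[:,2]*k;print(k,proj("scene",q).round(1),((proj("scene",q)-[180,110])*3).round(),((proj("top",q)-[150,110])*3+[0,300]).round())
for sx in(-1,1):
    for sy in(-1,1):
      q=p+M@[sx*.0375,sy*.0935,-.064];print(sx,sy,((proj("scene",q)-[180,110])*3).round(),((proj("top",q)-[150,110])*3+[0,300]).round())
E
```

```text
time_s: 9.1
tcp_pos: [0.6222, -0.0623, 0.119]
tool_rot: [179.8, 11.9, -179.5]
wrist_force: [0.2, 0.5, -0.1]
grip_width: 0.0005
grasp_force: 0.0
[ 0.62217859 -0.06225327  0.11901005] [ 0.20619792  0.00474883 -0.97849878]
0 [[253.8 160.2]] [[222. 150.]] [[213. 425.]]
0.02 [[252.8 154.6]] [[218. 134.]] [[210. 425.]]
0.064 [[250.5 141.8]] [[211.  95.]] [[204. 427.]]
-1 -1 [[309. 101.]] [[329. 373.]]
-1 1 [[172.  58.]] [[ 76. 378.]]
1 -1 [[257. 139.]] [[331. 474.]]
1 1 [[120.  90.]] [[ 80. 480.]]
```

View pics/p5.png

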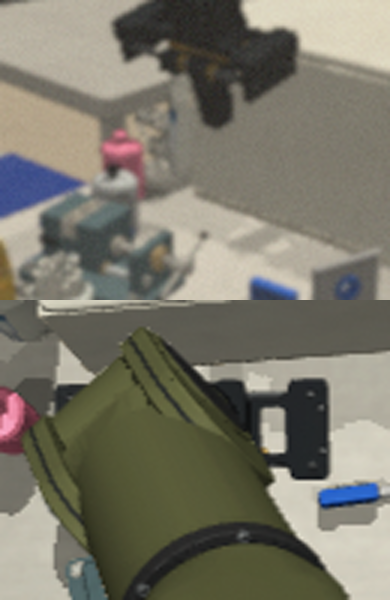

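Scaled: 0.0978 m / 0.6 = 0.163, 0.049 m / 0.6 = 0.0817.

```bash
python3 -m crank '0.0167,0,0.0817,0,0,0;0.0343,0,0.163,0,0,0;0.0343,0,0.163,0,0,0;0.0343,0,0.163,0,0,0' ; python3 -m crank '0.0017,0,0.0083,0,0,0;0.0033,0,0.0167,0,0,0;0.005,0,0.025,0,0,0;0.005,0,0.025,0,0,0'
```

```text
time_s: 9.6
tcp_pos: [0.6228, -0.0621, 0.0202]
tool_rot: [179.9, 11.9, -179.4]
wrist_force: [-0.8, 0.1, 0.6]
grip_width: 0.0003
grasp_force: 0.0
time_s: 10.0
tcp_pos: [0.6235, -0.0641, 0.0051]
tool_rot: [179.9, 12.0, -179.6]
wrist_force: [-0.8, -0.1, -1.0]
grip_width: 0.0007
grasp_force: 0.0
```

Scaled: 0.007 m / 0.6 = 0.0117, 0.0015 m / 0.6 = 0.0025.

```bash
python3 -m crank '0.0025,0,0.0117,0,0,0;0.0025,0,0.0117,0,0,0;0.0025,0,0.0117,0,0,0' ; python3 -m crank '0.0025,0,0.0117,0,0,0;0.0025,0,0.0117,0,0,0;0.0025,0,0.0117,0,0,0'
```

```text
time_s: 10.3
tcp_pos: [0.6232, -0.064, -0.0025]
tool_rot: [179.9, 12.0, -179.6]
wrist_force: [1.0, 0.2, -0.4]
grip_width: 0.0004
grasp_force: 0.0
time_s: 10.6
tcp_pos: [0.6231, -0.0639, -0.0098]
tool_rot: [179.9, 12.0, -179.6]
wrist_force: [0.2, 0.1, -0.3]
grip_width: 0.0006
grasp_force: 0.0
```

```bash
for i in 1; do :; done; python3 -m crank '0.0017,0,0.0083,0,0,0;0.0017,0,0.0083,0,0,0;0.0017,0,0.0083,0,0,0' ; python3 -m crank '0.0008,0,0.0042,0,0,0;0.0017,0,0.0083,0,0,0;0.0017,0,0.0083,0,0,0'
python3 - <<'E'
from h import *
p,r=tool();M=r.as_matrix()
b=ctrl.camera("scene");g=b[...,1]
print(p,proj("scene",p).round(1),proj("scene",p+[0,0,.025]).round(1))
print("     ",*range(240,264))
for r in range(172,204): print(r,' '.join('%3d'%v for v in g[r,240:264]))
E
```

```text
time_s: 10.9
tcp_pos: [0.6233, -0.0639, -0.0148]
tool_rot: [179.9, 12.0, -179.6]
wrist_force: [0.9, 0.6, -0.1]
grip_width: 0.0004
grasp_force: 0.0
time_s: 11.2
tcp_pos: [0.6232, -0.0639, -0.0201]
tool_rot: [179.9, 12.0, -179.6]
wrist_force: [0.4, 0.6, -0.0]
grip_width: 0.0005
grasp_force: 0.0
[ 0.62322973 -0.06392071 -0.02006367] [[255.  200.1]] [[254.9 193.3]]
      240 241 242 243 244 245 246 247 248 249 250 251 252 253 254 255 256 257 258 259 260 261 262 263
172  50  52  49  61  56  52  48  44  46  46  47  47  48  44  47  54  53  48  52  50  55  65  65  58
173  51  53  64  70  60  56  51  49  53  47  45  45  44  46  49  48  48  49  56  52  56  55  57  56
174  53  58  68  66  65  59  52  48  42  43  49  51  51  51  51  42  48  46  48  52  60  56  55  58
175  46  61  65  68  62  57  50  40  44  43  40  49  48  50  45  51  47  46  55  56  57  57  65  63
176  52  62  60  62  53  50  47  47  46  50  51  53  59  57  49  51  44  53  53  52  57  59  64  68
177  56  59  73  79  65  44  46  44  49  43  60  69  72  66  55  51  48  48  47  52  54  56  62  64
178  94  94 114 115  91  55  45  4
[... 1865 characters left out ...]

197 163 161 148 134 131 131 128 112 100  94  94  95 104 117 138 142 152 166 169 171 173 168 167 163
198 140 137 127 121 121 126 129 123 112  99  93  97 101 113 130 140 157 165 168 171 171 168 162 155
199 129 120 118 117 124 129 134 129 123 118 116 122 126 132 151 158 157 162 162 164 163 160 160 162
200 115 110 109 117 123 129 132 133 130 138 145 162 174 175 174 178 165 161 157 160 158 157 160 156
201 116 107 113 121 128 131 134 145 155 165 180 195 197 196 197 192 185 165 159 161 157 159 157 156
202 105 105 116 128 135 140 153 166 186 195 199 204 202 198 206 201 192 180 166 163 159 157 155 145
203  94 100 123 133 135 154 181 194 201 200 204 202 201 201 200 203 199 191 186 177 166 165 152 128
```

Scaled: 0.0025 m / 0.6 = 0.0042, 0.0005 m / 0.6 = 0.0008.

```bash
python3 -m crank '0.0008,0,0.0042,0,0,0;0.0008,0,0.0042,0,0,0;0.0008,0,0.0042,0,0,0' ; python3 -m crank '0.0005,0,0.0025,0,0,0;0.0008,0,0.0042,0,0,0;0.0008,0,0.0042,0,0,0'
```

```text
time_s: 11.55
tcp_pos: [0.6235, -0.0639, -0.0223]
tool_rot: [179.9, 12.0, -179.6]
wrist_force: [-0.3, -0.4, 0.3]
grip_width: 0.0004
grasp_force: 0.0
time_s: 11.85
tcp_pos: [0.6234, -0.0639, -0.0249]
tool_rot: [179.9, 12.0, -179.6]
wrist_force: [0.3, -1.3, 0.1]
grip_width: 0.0003
grasp_force: 0.0
```

Scaled: 0.0025 m / 0.6 = 0.0042, 0.0015 m / 0.6 = 0.0025.

```bash
python3 -m crank '0.0005,0,0.0025,0,0,0;0.0008,0,0.0042,0,0,0;0.0008,0,0.0042,0,0,0' ; python3 -m crank '0.0005,0,0.0025,0,0,0;0.0008,0,0.0042,0,0,0;0.0008,0,0.0042,0,0,0'
```

```text
time_s: 12.15
tcp_pos: [0.6234, -0.0639, -0.0275]
tool_rot: [179.9, 12.0, -179.6]
wrist_force: [0.5, -0.7, 0.7]
grip_width: 0.0006
grasp_force: 0.0
time_s: 12.45
tcp_pos: [0.6235, -0.0639, -0.03]
tool_rot: [179.9, 12.0, -179.6]
wrist_force: [-0.8, 0.4, -0.1]
grip_width: 0.0005
grasp_force: 0.0
```

Scaled: 0.0025 m / 0.6 = 0.0042, 0.0015 m / 0.6 = 0.0025.

```bash
python3 -m crank '0.0005,0,0.0025,0,0,0;0.0008,0,0.0042,0,0,0;0.0008,0,0.0042,0,0,0' ; python3 -m crank '0.0005,0,0.0025,0,0,0;0.0008,0,0.0042,0,0,0;0.0008,0,0.0042,0,0,0'
python3 - <<'E'
from h import *
p,r=tool()
b=ctrl.camera("scene");g=b[...,1]
for d in(.02,.03,.035,.04):print(d,proj("scene",p+[0,0,d]).round(1))
print("     ",*range(246,262))
for r in range(188,202): print(r,' '.join('%3d'%v for v in g[r,246:262]))
E
```

```text
time_s: 12.75
tcp_pos: [0.6238, -0.064, -0.0316]
tool_rot: [179.9, 12.1, -179.6]
wrist_force: [-2.8, 0.7, 7.5]
grip_width: 0.0002
grasp_force: 3.9
time_s: 13.05
tcp_pos: [0.624, -0.064, -0.0319]
tool_rot: [179.9, 12.2, -179.6]
wrist_force: [-9.2, 0.6, 27.2]
grip_width: 0.0003
grasp_force: 13.8
0.02 [[255.2 197.9]]
0.03 [[255.1 195.1]]
0.035 [[255.1 193.7]]
0.04 [[255.1 192.3]]
      246 247 248 249 250 251 252 253 254 255 256 257 258 259 260 261
188 137 101  70  60  55  46  47  46  41  40  48  69 119 167 161 120
189 148 117  74  59  48  38  50  48  43  48  44  69 120 166 167 127
190 157 129  81  47  43  40  45  50  49  43  44  66 110 155 166 134
191 149 132  92  50  44  45  45  48  42  50  47  58  98 141 154 136
192 154 139 103  61  43  45  49  46  48  50  46  55  85 127 145 141
193 156 152 115  70  44  42  45  43  45  47  51  53  77 124 144 144
194 156 155 126  84  50  37  45  41  48  43  49  57  91 127 147 155
195 149 143 126  92  58  52  52  49  51  47  66  83 118 142 157 165
196 133 118 107  83  71  63  58  50  45  64  83 117 144 158 164 170
197 116  99  93  87  86  80  76  73  67  84 118 145 160 171 171 170
198 120 106  94  89  91  85  90  92  99 120 141 158 169 178 173 173
199 126 117 109 107 102 111 120 130 145 149 154 166 172 171 172 165
200 135 134 126 132 136 152 162 174 178 171 162 160 160 166 165 160
201 132 138 151 166 179 190 192 197 192 179 167 159 158 162 161 159
```

Scaled: -0.15 m / 0.6 = -0.25, -0.049 m / 0.6 = -0.0817.

```bash
sed -i 's/hp=ctrl.hold_point_z if hp is None else hp/hp=.0517 if hp is None else hp/' h.py
python3 -m crank '-0.0167,0,-0.0817,0,0,0;-0.0333,0,-0.1633,0,0,0;-0.05,0,-0.245,0,0,0;0.0333,-0.05,-0.25,0,0,0;0.1167,-0.1,-0.25,0,0,0;0.1833,-0.1167,-0.25,0,0,0;0.2167,-0.1167,-0.25,0,0,0;0.2167,-0.1167,-0.25,0,0,0' 0.088
python3 - <<'E'
from h import *
b=ctrl.camera("top");hsv=cv2.cvtColor(b,cv2.COLOR_RGB2HSV)
c=b[160:190,160:192].astype(int).sum(2)//3
m=(c<60).astype(np.uint8);n,l,s,ce=cv2.connectedComponentsWithStats(m)
print(s.tolist(),(ce+160).round(2).tolist())
for d in ctrl.masks_of("top","jar_loose")[:3]: print(d["score"],np.round(d["xy"],1),cv2.boundingRect(d["region"].astype(np.uint8)))
for i in range(1,n):
  print(ray("top",ce[i]+160,.081))
go((.577,.0608,.17),rot(180,12))
E
```

```text
time_s: 13.9
tcp_pos: [0.4628, -0.138, 0.0839]
tool_rot: [-179.9, 11.8, -179.7]
wrist_force: [0.8, 0.4, 0.5]
grip_width: 0.0626
grasp_force: 0.0
[[0, 0, 32, 30, 878], [10, 10, 6, 7, 33], [16, 15, 11, 11, 49]] [[175.22, 174.17], [172.48, 173.39], [182.59, 181.2]]
0.84 [176.  173.9] (165, 165, 23, 22)
0.81 [154.3 148.2] (139, 140, 25, 22)
0.48 [368.7 214.9] (356, 205, 25, 19)
[0.5763829  0.06101723 0.081     ]
[0.55679366 0.03589027 0.081     ]
row -0.1303 0.1958 -0.0084 0.17 -0.15 0.41  n>= 4.7 TCP [0.588 0.061 0.119]
```

Scaled: 0.196 m / 0.6 = 0.3267, -0.13 m / 0.6 = -0.2167.

```bash
python3 -m crank '-0.0333,0.0667,-0.05,0,0,0;-0.1,0.1333,-0.05,0,0,0;-0.2167,0.3267,-0.0167,0,0,0;-0.2167,0.3267,-0.0167,0,0,0;-0.2167,0.3267,-0.0167,0,0,0;-0.2167,0.3267,-0.0167,0,0,0;-0.2167,0.3267,-0.0167,0,0,0;-0.2167,0.3267,-0.0167,0,0,0'
python3 - <<'E'
from h import *
go((.5764,.061,.17),rot(180,12))
go((.5764,.061,.047),rot(180,12))
E
```

```text
time_s: 14.8
tcp_pos: [0.5897, 0.0633, 0.1218]
tool_rot: [179.8, 12.0, -179.5]
wrist_force: [-1.0, -0.4, -0.7]
grip_width: 0.0881
grasp_force: 0.0
row 0.003 -0.0023 0.0018 0.3 -0.03 0.48  n>= 0.1 TCP [0.587 0.061 0.119]
row 0.0285 -0.0027 0.1221 0.3 -0.03 0.48  n>= 2.5 TCP [ 0.587  0.061 -0.004]
```

Scaled: 0.122 m / 0.6 = 0.2033, 0.1 m / 0.6 = 0.1667.

```bash
python3 -m crank '0.0083,-0.0033,0.0333,0,0,0;0.025,-0.0033,0.1,0,0,0;0.0392,-0.0033,0.1667,0,0,0;0.0475,-0.0033,0.2033,0,0,0;0.0475,-0.0033,0.2033,0,0,0;0.0475,-0.0033,0.2033,0,0,0'
python3 -m crank '0,0,0,0,0,0;0,0,0,0,0,0;0,0,0,0,0,0;0,0,0,0,0,0;0,0,0,0,0,0;0,0,0,0,0,0' 0.03
```

```text
time_s: 15.4
tcp_pos: [0.5856, 0.0578, -0.0046]
tool_rot: [-180.0, 11.8, -179.7]
wrist_force: [0.3, -0.7, 0.6]
grip_width: 0.0882
grasp_force: 0.0
time_s: 16.0
tcp_pos: [0.5872, 0.0603, -0.0031]
tool_rot: [179.8, 12.0, -179.6]
wrist_force: [-0.1, 0.7, 3.3]
grip_width: 0.0494
grasp_force: 30.0
```

Scaled: -0.14 m / 0.6 = -0.2333, -0.098 m / 0.6 = -0.1633.

```bash
python3 -m crank '-0.0167,0,-0.0817,0,0,0;-0.0333,0,-0.1633,0,0,0;-0.05,0,-0.2333,0,0,0;-0.05,0,-0.2333,0,0,0;-0.05,0,-0.2333,0,0,0'
python3 - <<'E'
from h import *
print(ctrl.sense()["qpos"].round(1))
# rack frame
Rz=R.from_euler('z',-105.7,degrees=True);O=np.array([.484,-.3865,0])
P=O+Rz.apply([-.034,0,0]);print("pad",P)
go(P+[0,0,.25],rot(254.3,12))
E
```

```text
time_s: 16.5
tcp_pos: [0.5898, 0.0603, 0.1444]
tool_rot: [179.7, 12.5, -179.7]
wrist_force: [-0.5, 0.6, -3.7]
grip_width: 0.0486
grasp_force: 30.0
[  7.6  40.  -31.5 111.8  51.   29.6  30.4]
pad [ 0.49320042 -0.35376848  0.        ]
row 0.0817 -0.4029 -0.0762 -15.45 0.55 -72.31  n>= 8.6 TCP [ 0.496 -0.343  0.199]
```

Scaled: -0.2 m / 0.6 = -0.3333, -0.06 m / 0.6 = -0.1, -36 degrees / 360 = -0.1.

```bash
python3 -m crank '0.0667,-0.3333,-0.1,-0.0214,0.0008,-0.1;0.0667,-0.3333,-0.1,-0.0214,0.0008,-0.1;0.0667,-0.3333,-0.1,-0.0214,0.0008,-0.1;0.0667,-0.3333,-0.1,-0.0214,0.0008,-0.1;0.0667,-0.3333,-0.1,-0.0214,0.0008,-0.1;0.0667,-0.3333,-0.1,-0.0214,0.0008,-0.1'
python3 - <<'E'
from h import *
print(ctrl.sense()["qpos"].round(1))
go([.4932,-.3538,.25],rot(254.3,12))
E
```

```text
time_s: 17.1
tcp_pos: [0.5347, -0.1475, 0.1873]
tool_rot: [179.7, 11.5, -143.1]
wrist_force: [0.2, -0.1, -2.2]
grip_width: 0.0489
grasp_force: 30.0
[ 50.4  43.7 -58.6 108.7  43.7  43.7  98.3]
row 0.1431 -0.1334 -0.0422 -7.36 -0.37 -36.64  n>= 4.4 TCP [ 0.496 -0.343  0.199]
```

Scaled: 0.143 m / 0.6 = 0.2383, -0.133 m / 0.6 = -0.2217, -36.6 degrees / 360 = -0.1017.

```bash
python3 -m crank '0.2383,-0.2217,-0.07,-0.0204,-0.001,-0.1017;0.2383,-0.2217,-0.07,-0.0204,-0.001,-0.1017;0.2383,-0.2217,-0.07,-0.0204,-0.001,-0.1017;0.2383,-0.2217,-0.07,-0.0204,-0.001,-0.1017;0.2383,-0.2217,-0.07,-0.0204,-0.001,-0.1017;0.2383,-0.2217,-0.07,-0.0204,-0.001,-0.1017;0.2383,-0.2217,-0.07,-0.0204,-0.001,-0.1017'
python3 - <<'E'
from h import *
print(ctrl.sense()["qpos"].round(1))
go([.4932,-.3538,.25],rot(254.3,12))
go([.4932,-.3538,.13],rot(254.3,12))
E
```

```text
time_s: 17.8
tcp_pos: [0.4988, -0.336, 0.1976]
tool_rot: [-180.0, 12.5, -105.5]
wrist_force: [-0.2, 0.4, -3.1]
grip_width: 0.0487
grasp_force: 30.0
[ 71.3  63.  -83.5  88.   51.7  79.1 152. ]
row 0.0073 0.0006 -0.0035 0.03 0.47 0.19  n>= 0.2 TCP [ 0.496 -0.343  0.199]
row 0.0332 0.0006 0.1137 0.03 0.47 0.19  n>= 2.4 TCP [ 0.496 -0.343  0.079]
```

```bash
python3 - <<'E'
from h import *
go([.4932,-.3538,.25],rot(242.3,12))
E
python3 -m crank '0.0122,0.001,-0.0058,0.0069,0,0.0167;0.0122,0.001,-0.0058,0.0069,0,0.0325;0.0122,0.001,-0.0058,0.0069,0,0.0325;0.0122,0.001,-0.0058,0.0069,0,0.0325'
python3 - <<'E'
from h import *
print(ctrl.sense()["qpos"].round(1))
go([.4932,-.3538,.25],rot(242.3,12))
go([.4932,-.3538,.11],rot(242.3,12))
b=ctrl.camera("top")
for d in ctrl.masks_of("top","jar_rack")[:2]: print(d["score"],np.round(d["xy"],1))
for d in ctrl.masks_of("scene","jar_loose")[:3]: print(d["score"],np.round(d["xy"],1),cv2.boundingRect(d["region"].astype(np.uint8)))
E
```

```text
row 0.0076 -0.0016 -0.0035 2.57 0.47 11.91  n>= 1.4 TCP [ 0.498 -0.344  0.199]
time_s: 18.2
tcp_pos: [0.4968, -0.3432, 0.2038]
tool_rot: [-179.7, 12.1, -117.1]
wrist_force: [0.8, 0.5, -2.1]
grip_width: 0.0495
grasp_force: 30.0
[ 72.7  60.7 -81.9  90.1  51.2  75.  141.3]
row 0.0012 -0.0017 0.0042 -0.15 0.06 0.62  n>= 0.1 TCP [ 0.498 -0.344  0.199]
row 0.0305 -0.001 0.1411 -0.15 0.06 0.62  n>= 2.9 TCP [ 0.498 -0.344  0.059]
0.75 [329.7 208.2]
0.62 [218.5 158.1] (214, 153, 13, 11)
0.56 [219.6 170.5] (211, 164, 16, 22)
```

Run:
```python
from h import *
b=ctrl.camera("scene");cv2.imwrite("pics/q1.png",b[:,:,::-1])
p,r=tool();M=r.as_matrix();H=p-.0517*M[:,2];print("hold",H.round(4))
J=H-[0,0,.0475]
a=np.linspace(0,2*np.pi,40)
pts=np.vstack([J+np.column_stack([.025*np.cos(a),.025*np.sin(a),0*a+z]) for z in(0,.063)])
q=proj("scene",pts);print("expected body bbox",q.min(0).round(1),q.max(0).round(1))
for d in ctrl.masks_of("scene","jar_loose")[:4]: print(d["score"],np.round(d["xy"],1),cv2.boundingRect(d["region"].astype(np.uint8)))
g=b[...,1];c0=int(q[:,0].min())-6;r0=int(q[:,1].max())-24
print("    ",*range(c0,c0+34))
for r in range(r0,r0+32): print(r,' '.join('%3d'%v for v in g[r,c0:c0+34]))
```

```text
hold [ 0.4917 -0.3534  0.2537]
expected body bbox [294.5 145.9] [319.  181.5]
0.95 [308.2 165. ] (295, 142, 24, 39)
0.73 [221.1 164.9] (213, 153, 16, 25)
0.18 [204.6 215.6] (190, 195, 22, 41)
     288 289 290 291 292 293 294 295 296 297 298 299 300 301 302 303 304 305 306 307 308 309 310 311 312 313 314 315 316 317 318 319 320 321
157 107  88  59  41  45  39  47  37  38  45  56  68  81  81  91  96  94  96  97  89  97  94  96  95  94  91  91  83  80  75  66  45  38  42
158 109  84  52  41  38  45  46  43  42  42  52  71  77  79  80  80  82  86  87  86  85  80  82  83  82  82  82  82  84  79  63  47  43  41
159 112  81  55  43  44  41  49  49  45  43  57  76  80  82  81  81  78  87  84  78  86  85  81  85  81  83  89  90  89  79  64  46  39  33
160 110  84  51  46  43  42  36  42  42  47  61  79  81  87  83  87  88  86  86  88  90  87  81  88  92  95  88  92  89  78  64  42  38  40
161 111  80  49  45  43  44  44  42  42  37  59  77  86  88  88  82  86  87  90  92  91  90  88  89  93  90  93  90  92  76  62  41  45  44
162 106  87  56  48  43  41  41  39  44  44  68  76  81  86  87  91
[... 3012 characters left out ...]

184 128 128 125 123 121 122 129 124 122 125 124 121 124 125 129 125 125 129 120 126 126 126 124 123 128 125 124 129 121 123 123 117 117 115
185 123 126 127 126 127 126 128 123 125 125 124 124 122 125 124 126 126 124 125 129 125 126 122 123 124 127 126 121 128 126 122 117 118 114
186 128 128 127 127 126 124 126 126 122 127 127 126 126 128 124 126 127 129 127 127 123 125 125 125 125 126 128 125 129 122 121 118 116 115
187 133 130 126 124 124 127 123 125 127 124 124 126 128 129 124 128 130 130 124 127 125 128 123 121 127 129 129 126 125 125 120 117 118 118
188 138 133 129 126 125 126 125 126 126 124 125 123 125 123 121 128 127 128 125 126 123 128 122 126 126 125 126 126 124 125 124 116 117 117
```

Scaled: 0.141 m / 0.6 = 0.235, 0.09 m / 0.6 = 0.15, 0.6 degrees / 360 = 0.0017.

```bash
python3 -m crank '0.0167,-0.0017,0.075,0,0,0;0.0333,-0.0017,0.15,0,0,0;0.0508,-0.0017,0.235,0,0,0.0017;0.0508,-0.0017,0.235,0,0,0.0017;0.0508,-0.0017,0.235,0,0,0.0017;0.0508,-0.0017,0.235,0,0,0.0017'
python3 - <<'E'
from h import *
print(ctrl.sense()["qpos"].round(1))
go([.4932,-.3538,.0665],rot(242.3,12))
E
```

```text
time_s: 19.05
tcp_pos: [0.5002, -0.3449, 0.062]
tool_rot: [-179.7, 12.3, -117.9]
wrist_force: [1.2, 0.1, -0.7]
grip_width: 0.049
grasp_force: 30.0
[ 71.2  70.5 -74.8  95.6  62.3  64.8 136.2]
row 0.0102 0.0023 0.0449 -0.38 0.33 -0.21  n>= 0.9 TCP [ 0.498 -0.344  0.016]
```

Scaled: 0.0415 m / 0.6 = 0.0692, 0.03 m / 0.6 = 0.05, -0.4 degrees / 360 = -0.0011.

```bash
python3 -m crank '0.005,0.0033,0.025,0,0,0;0.01,0.0033,0.05,0,0,0;0.0158,0.0033,0.0692,-0.0011,0.0008,-0.0006;0.0158,0.0033,0.0692,-0.0011,0.0008,-0.0006;0.0158,0.0033,0.0692,-0.0011,0.0008,-0.0006'
python3 - <<'E'
from h import *
go([.4932,-.3538,.0635],rot(242.3,12))
EOF
E
python3 -m crank '0.0003,0,0.0017,0,0,0;0.0007,0,0.0033,0,0,0;0.0007,0,0.0033,0,0,0'
```

```text
time_s: 19.55
tcp_pos: [0.496, -0.344, 0.0158]
tool_rot: [179.7, 12.0, -117.8]
wrist_force: [-0.3, -0.4, -2.4]
grip_width: 0.0489
grasp_force: 30.0
row -0.0002 -0.0021 0.003 0.32 -0.05 -0.07  n>= 0.1 TCP [ 0.498 -0.344  0.013]
time_s: 19.85
tcp_pos: [0.496, -0.3443, 0.0142]
tool_rot: [179.7, 11.9, -117.8]
wrist_force: [-0.5, 0.0, -2.1]
grip_width: 0.0492
grasp_force: 30.0Traceback (most recent call last):
  File "<stdin>", line 3, in <module>
NameError: name 'EOF' is not defined
```

Not touching yet; lower further in small steps.

Scaled: 0.0015 m / 0.6 = 0.0025, 0.0003 m / 0.6 = 0.0005.

```bash
python3 -m crank '0.0005,0,0.0025,0,0,0;0.0005,0,0.0025,0,0,0'; python3 -m crank '0.0005,0,0.0025,0,0,0;0.0005,0,0.0025,0,0,0'
```

```text
time_s: 20.05
tcp_pos: [0.4961, -0.3444, 0.0129]
tool_rot: [179.7, 11.9, -117.8]
wrist_force: [0.0, 0.4, 0.0]
grip_width: 0.0488
grasp_force: 30.0
time_s: 20.25
tcp_pos: [0.4962, -0.3444, 0.0128]
tool_rot: [179.8, 11.9, -117.8]
wrist_force: [-3.4, -1.0, 9.1]
grip_width: 0.0491
grasp_force: 30.0
```

Scaled: 0.0015 m / 0.6 = 0.0025, 0.0003 m / 0.6 = 0.0005.

```bash
python3 -m crank '0.0005,0,0.0025,0,0,0;0.0005,0,0.0025,0,0,0'; python3 -m crank '0,0,0,0,0,0;0,0,0,0,0,0'
python3 - <<'E'
from h import *
b=ctrl.camera("scene");cv2.imwrite("pics/q2.png",b[:,:,::-1])
for d in ctrl.masks_of("scene","jar_loose")[:4]: print(d["score"],np.round(d["xy"],1),cv2.boundingRect(d["region"].astype(np.uint8)))
p,r=tool();H=p-.0517*r.as_matrix()[:,2];print(H)
a=np.linspace(0,2*np.pi,40);J=H*[1,1,0]+[0,0,.016]
q=proj("scene",np.vstack([J+np.column_stack([.025*np.cos(a),.025*np.sin(a),0*a+z]) for z in(0,.063)]))
print(q.min(0),q.max(0))
E
```

```text
time_s: 20.45
tcp_pos: [0.4962, -0.3444, 0.0128]
tool_rot: [179.8, 11.9, -117.8]
wrist_force: [-7.7, -1.6, 17.5]
grip_width: 0.0492
grasp_force: 30.0
time_s: 20.65
tcp_pos: [0.4963, -0.3444, 0.0128]
tool_rot: [179.8, 11.9, -117.8]
wrist_force: [-7.4, -1.8, 17.3]
grip_width: 0.0493
grasp_force: 30.0
0.89 [304.  236.2] (292, 221, 22, 30)
0.82 [220.3 166.6] (214, 154, 14, 24)
[ 0.49143149 -0.35391015  0.06333601]
[291.6467642  218.84121409] [313.5296258  251.97039131]
```

Scaled: -0.003 m / 0.6 = -0.005, -0.0006 m / 0.6 = -0.001.

```bash
python3 -m crank '-0.001,0,-0.005,0,0,0;-0.001,0,-0.005,0,0,0;-0.001,0,-0.005,0,0,0;-0.001,0,-0.005,0,0,0;-0.001,0,-0.005,0,0,0;-0.001,0,-0.005,0,0,0' 0.088; python3 -m crank '-0.0067,0,-0.0333,0,0,0;-0.0167,0,-0.0833,0,0,0;-0.0333,0,-0.1667,0,0,0;-0.05,0,-0.25,0,0,0;-0.05,0,-0.25,0,0,0;-0.05,0,-0.25,0,0,0'
python3 - <<'E'
from h import *
print(ctrl.sense()["qpos"].round(1))
b=ctrl.camera("scene");cv2.imwrite("pics/q3.png",b[:,:,::-1])
for d in ctrl.masks_of("scene","jar_loose")[:4]: print(d["score"],np.round(d["xy"],1),cv2.boundingRect(d["region"].astype(np.uint8)))
# next: above bar grip, tool closing across bar y: bar yaw ~ -83.9
for l in(-84,96):
  go([.5835,-.1697,.2],rot(l,0))
E
```

```text
time_s: 21.35
tcp_pos: [0.4959, -0.3442, 0.0123]
tool_rot: [179.7, 11.9, -117.8]
wrist_force: [0.9, 0.0, -0.2]
grip_width: 0.0879
grasp_force: 0.0
time_s: 21.95
tcp_pos: [0.4969, -0.3463, 0.1684]
tool_rot: [179.9, 11.9, -117.7]
wrist_force: [-0.4, 0.2, -0.4]
grip_width: 0.0877
grasp_force: 0.0
[ 72.3  62.8 -79.5  91.6  53.3  72.2 140.2]
0.93 [302.1 237.4] (292, 218, 21, 33)
0.76 [219.8 165.2] (214, 153, 14, 25)
0.23 [272.1 209.6] (264, 203, 58, 26)
row -0.1897 0.0037 0.057 -3.14 11.63 -33.61  n>= 4.2 TCP [ 0.584 -0.17   0.148]
row -0.1897 0.0037 0.057 15.28 4.13 145.6  n>= 17.0 TCP [ 0.584 -0.17   0.148]
```

Scaled: -0.19 m / 0.6 = -0.3167, -0.18 m / 0.6 = -0.3, 7.6 degrees / 360 = 0.0211.

```bash
python3 -m crank '-0.05,0,0,0.0028,0.0008,0.0236;-0.1,0,0,0.0056,0.0014,0.0472;-0.15,0,0,0.0083,0.0019,0.0708;-0.2,0,0,0.0111,0.0028,0.0944;-0.25,0,0,0.0139,0.0033,0.1181;-0.3,0,0,0.0167,0.0039,0.1417;-0.3167,0,0,0.0194,0.0044,0.1639;-0.3167,0,0,0.0211,0.0056,0.1889;-0.3167,0,0,0.0211,0.0056,0.2083;-0.3167,0,0,0.0222,0.0061,0.2083;-0.3167,0,0,0.0222,0.0061,0.2083'
python3 - <<'E'
from h import *
print(ctrl.sense()["qpos"].round(1))
go([.5835,-.1697,.2],rot(96,0))
E
```

```text
time_s: 23.15
tcp_pos: [0.5818, -0.1815, 0.2038]
tool_rot: [175.5, 5.5, 166.7]
wrist_force: [0.1, 1.1, -0.5]
grip_width: 0.088
grasp_force: 0.0
[ 47.4  46.7 -59.5  97.   44.7  56.1  50.9]
row 0.0064 0.0075 0.0559 7.3 2.08 70.78  n>= 8.3 TCP [ 0.584 -0.17   0.148]
```

Scaled: 0.05 m / 0.6 = 0.0833, 0.04 m / 0.6 = 0.0667, 70.8 degrees / 360 = 0.1967.

```bash
python3 -m crank '0,0,0,0.0028,0.0008,0.0236;0,0,0,0.0056,0.0014,0.0472;0,0,0,0.0083,0.0019,0.0708;0.01,0.0117,0.0167,0.0111,0.0028,0.0944;0.01,0.0117,0.0333,0.0139,0.0033,0.1181;0.01,0.0117,0.05,0.0167,0.0042,0.1417;0.01,0.0117,0.0667,0.0194,0.005,0.1653;0.01,0.0117,0.0833,0.0203,0.0056,0.1889;0.01,0.0117,0.0833,0.0203,0.0056,0.1967;0.01,0.0117,0.0833,0.0203,0.0058,0.1967' 0.05
python3 - <<'E'
from h import *
print(ctrl.sense()["qpos"].round(1))
b=ctrl.camera("top");hsv=cv2.cvtColor(b,cv2.COLOR_RGB2HSV)
bl=((hsv[...,0]>100)&(hsv[...,0]<125)&(hsv[...,1]>130)&(hsv[...,2]>60)).astype(np.uint8);bl[:155]=0;bl[185:]=0;bl[:,:245]=0;bl[:,350:]=0
print("blue vis",bl.sum(),cv2.boundingRect(bl))
# rod centreline from t0
t=cv2.imread("pics/t0.png")
for c in (285,300,320,335,344): print(c,t[158:182,c].sum(1)//3)
go([.5835,-.1697,.1],rot(96,0))
E
```

```text
time_s: 24.15
tcp_pos: [0.5832, -0.1709, 0.154]
tool_rot: [-180.0, -0.1, 95.9]
wrist_force: [0.3, -0.7, 0.5]
grip_width: 0.0501
grasp_force: 0.0
[ 32.3  45.5 -37.2  94.8  33.4  51.3 -12.2]
blue vis 0 (0, 0, 0, 0)
285 [181 179 177 176 177 181 180 179 176 175 176 178 179 161 174 154  97  94
 105 106 171 174 174 174]
300 [176 175 176 178 178 178 180 179 177 177 168 160 175 152  96  95 107 107
 173 175 174 174 174 175]
320 [177 178 177 177 176 177 177 178 145 179 167 113  85 107 108 176 178 176
 175 173 176 174 174 175]
335 [176 175 176 178 180 180 147 180 167 113  85 109 110 177 178 177 175 174
 176 175 166 164 142 141]
344 [174 173 174 174 173 142 164 141  89 105 107 175 178 178 177 176 175 174
 174 173 172 171 171 170]
row 0.0011 0.0002 0.1061 0.01 -0.06 -0.07  n>= 2.1 TCP [ 0.584 -0.17   0.048]
```

```bash
python3 - <<'E'
from h import *
print(ray("top",(265.9,174.5),.02),"rod dir",ray("top",(335,166.3),.0055)-ray("top",(285,172.5),.0055),ray("top",(335,166.3),.0055))
go([.5835,-.1697,.0235],rot(96,0))
E
python3 -m crank '0.0017,0,0.0833,0,0,0;0.0017,0,0.1667,0,0,0;0.0017,0,0.1667,0,0,0;0.0017,0,0.25,0,0,0;0.0017,0,0.25,0,0,0;0.0017,0,0.25,0,0,0'
python3 - <<'E'
from h import *
go([.5835,-.1697,.0235],rot(96,0))
E
```

```text
[ 0.57931653 -0.16833121  0.02      ] rod dir [ 0.01496475 -0.13116395  0.        ] [ 0.60096901 -0.34960723  0.0055    ]
row 0.001 0.0002 0.1826 0.01 -0.06 -0.07  n>= 3.7 TCP [ 0.584 -0.17  -0.028]
time_s: 24.8
tcp_pos: [0.5846, -0.1696, 0.0067]
tool_rot: [179.9, -0.0, 95.8]
wrist_force: [0.3, -0.3, 0.2]
grip_width: 0.0503
grasp_force: 0.0
row 0.0 -0.0012 0.0349 0.12 -0.03 -0.18  n>= 0.7 TCP [ 0.584 -0.17  -0.028]
```

Scaled: 0.0345 m / 0.6 = 0.0575, -0.004 m / 0.6 = -0.0067.

```bash
python3 -m crank '0,-0.0067,0.0333,0,0,0;0,-0.0067,0.0575,0,0,0;0,-0.0067,0.0575,0,0,0;0,-0.0067,0.0575,0,0,0'; python3 -m crank '0,0,0,0,0,0;0,0,0,0,0,0;0,0,0,0,0,0;0,0,0,0,0,0;0,0,0,0,0,0' 0.0
```

```text
time_s: 25.2
tcp_pos: [0.5811, -0.1702, -0.028]
tool_rot: [179.8, 0.0, 95.8]
wrist_force: [0.9, 0.7, -0.8]
grip_width: 0.0499
grasp_force: 0.0
time_s: 25.7
tcp_pos: [0.5804, -0.1701, -0.0292]
tool_rot: [179.9, -0.0, 95.8]
wrist_force: [0.0, 0.2, 1.8]
grip_width: 0.0138
grasp_force: 29.9
```

Scaled: -0.145 m / 0.6 = -0.2417, -0.11 m / 0.6 = -0.1833.

```bash
python3 -m crank '0,0,-0.05,0,0,0;0,0,-0.1167,0,0,0;0,0,-0.1833,0,0,0;0,0,-0.2417,0,0,0;0,0,-0.2417,0,0,0;0,0,-0.2417,0,0,0'
python3 - <<'E'
from h import *
print(ctrl.sense()["qpos"].round(1))
go([.5728,-.0707,.1153+.0517],rot(74.3,0))
go([.5728,-.0707,.0773+.0517],rot(74.3,0))
E
```

```text
time_s: 26.3
tcp_pos: [0.5797, -0.1704, 0.1157]
tool_rot: [179.9, 0.0, 95.8]
wrist_force: [-0.5, 0.0, -2.3]
grip_width: 0.0138
grasp_force: 29.9
[ 31.5  47.9 -35.4  97.4  36.2  46.6 -14.9]
row 0.0999 0.0031 0.0004 0.09 -0.01 21.47  n>= 2.5 TCP [ 0.573 -0.071  0.115]
row 0.0999 0.0031 0.0384 0.09 -0.01 21.47  n>= 2.5 TCP [ 0.573 -0.071  0.077]
```

Scaled: 0.1 m / 0.6 = 0.1667, 0.05 m / 0.6 = 0.0833, 21.5 degrees / 360 = 0.0597.

```bash
python3 -m crank '0.0833,0.005,0,0,0,0.0111;0.1667,0.005,0,0,0,0.0222;0.1667,0.005,0,0,0,0.0444;0.1667,0.005,0,0,0,0.0597;0.1667,0.005,0.0333,0,0,0.0597;0.1667,0.005,0.0633,0,0,0.0597;0.1667,0.005,0.0633,0,0,0.0597;0.1667,0.005,0.0633,0,0,0.0597'
python3 - <<'E'
from h import *
go([.5728,-.0707,.0773+.0517],rot(74.3,0))
b=ctrl.camera("scene");t=ctrl.camera("top")
cv2.imwrite("pics/v1.png",np.hstack([cv2.resize(b[150:260,240:350,::-1],(400,400),interpolation=2),cv2.resize(t[130:240,265:405,::-1],(400,314),interpolation=2).copy() if 0 else cv2.resize(t[130:240,275:385,::-1],(400,400),interpolation=2)]))
p,r=tool();M=r.as_matrix();A=p+[0,0,.112-.0773]
for nm,q in(("tip",A-M[:,0]*.212),("shoulder",A-M[:,0]*.026),("mouth",np.array([.5073,-.3037,.112])),("inner",np.array([.484,-.3865,.112])-.069*np.array([-.2706,-.9627,0]))):
  print(nm,q.round(4),((proj("scene",q)-[240,150])*400/110).round(),((proj("top",q)-[275,130])*400/110+[400,0]).round())
E
```

```text
time_s: 27.1
tcp_pos: [0.5717, -0.0703, 0.0764]
tool_rot: [-179.9, -0.0, 74.3]
wrist_force: [0.3, 0.2, -1.4]
grip_width: 0.0138
grasp_force: 29.9
row -0.0 0.0012 -0.0009 -0.11 -0.01 -0.01  n>= 0.0 TCP [ 0.573 -0.071  0.077]
tip [ 0.5155 -0.2744  0.1122] [[162. 174.]] [[531. 239.]]
shoulder [ 0.5659 -0.0953  0.1124] [[31. 76.]] [[255. 165.]]
mouth [ 0.5073 -0.3037  0.112 ] [[187. 193.]] [[577. 251.]]
inner [ 0.5027 -0.3201  0.112 ] [[202. 203.]] [[602. 258.]]
```

View pics/v1.png

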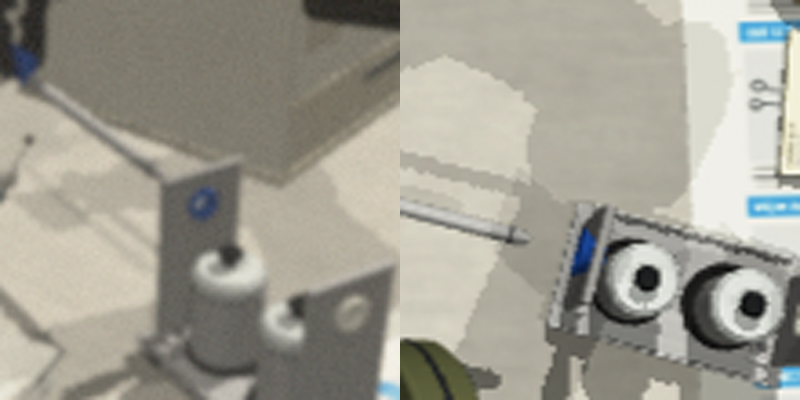

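Scaled: -0.055 m / 0.6 = -0.0917, 0.001 m / 0.6 = 0.0017.

```bash
python3 -m crank '-0.0167,0.0017,-0.0012,0,0,0;-0.0333,0.0017,-0.0012,0,0,0;-0.05,0.0017,-0.0012,0,0,0;-0.0667,0.0017,-0.0012,0,0,0;-0.0833,0.0017,-0.0012,0,0,0;-0.0917,0.0017,-0.0012,0,0,0;-0.0917,0.0017,-0.0012,0,0,0'
python3 - <<'E'
from h import *
p,r=tool();ex=np.array([-.2706,-.9627,0]);ey=np.array([.9627,-.2706,0]);e=np.array([.5073,-.3037,.0773])
print(((e-p)@ex-.026).round(4),((p-e)@ey).round(4),(p-e)[2].round(4))
E
```

```text
time_s: 27.9
tcp_pos: [0.5585, -0.1249, 0.0782]
tool_rot: [179.9, -0.0, 74.2]
wrist_force: [0.8, 0.0, -1.7]
grip_width: 0.0142
grasp_force: 29.9
0.16 0.0009 0.0009
```

Scaled: -0.07 m / 0.6 = -0.1167, -0.0005 m / 0.6 = -0.0008.

```bash
python3 -m crank '-0.0167,-0.0008,0.0008,0,0,0;-0.0333,-0.0008,0.0008,0,0,0;-0.05,-0.0008,0.0008,0,0,0;-0.0667,-0.0008,0.0008,0,0,0;-0.0833,-0.0008,0.0008,0,0,0;-0.1,-0.0008,0.0008,0,0,0;-0.1167,-0.0008,0.0008,0,0,0;-0.1167,-0.0008,0.0008,0,0,0'
python3 - <<'E'
from h import *
p,r=tool();ex=np.array([-.2706,-.9627,0]);ey=np.array([.9627,-.2706,0]);e=np.array([.5073,-.3037,.0773])
print(((e-p)@ex-.026).round(4),((p-e)@ey).round(4),(p-e)[2].round(4),ctrl.sense()["wrist_torque"].round(2),ctrl.sense()["qpos"].round(0))
E
```

```text
time_s: 28.7
tcp_pos: [0.5386, -0.1933, 0.0776]
tool_rot: [180.0, 0.0, 74.1]
wrist_force: [0.0, 0.2, -1.6]
grip_width: 0.0136
grasp_force: 29.9
0.0888 0.0003 0.0003 [-0.05  0.14 -0.08] [ 31.  48. -27. 105.  35.  36. -34.]
```

Scaled: -0.05 m / 0.6 = -0.0833, -0.04 m / 0.6 = -0.0667, 0.1 degrees / 360 = 0.0003.

```bash
python3 -m crank '-0.0167,-0.0005,0,0,0,0.0003;-0.0333,-0.0005,0,0,0,0.0003;-0.05,-0.0005,0,0,0,0.0003;-0.0667,-0.0005,0,0,0,0.0003;-0.0833,-0.0005,0,0,0,0.0003;-0.0833,-0.0005,0,0,0,0.0003'; python3 -m crank '-0.0133,0,0,0,0,0;-0.0267,0,0,0,0,0;-0.0367,0,0,0,0,0;-0.0367,0,0,0,0,0';python3 - <<'E'
from h import *
p,r=tool();ex=np.array([-.2706,-.9627,0]);ey=np.array([.9627,-.2706,0]);e=np.array([.5073,-.3037,.0773])
print(((e-p)@ex-.026).round(4),((p-e)@ey).round(4),(p-e)[2].round(4),ctrl.sense()["wrist_torque"].round(2))
E
```

```text
time_s: 29.3
tcp_pos: [0.5246, -0.2414, 0.0775]
tool_rot: [180.0, 0.0, 74.0]
wrist_force: [0.5, -0.8, -0.4]
grip_width: 0.0137
grasp_force: 29.9
time_s: 29.7
tcp_pos: [0.5191, -0.2615, 0.0776]
tool_rot: [180.0, 0.0, 74.1]
wrist_force: [0.2, 0.2, -1.5]
grip_width: 0.0136
grasp_force: 29.9
0.0178 -0.0001 0.0003 [-0.1   0.06 -0.05]
```

Free run all the way; tip is now in the white bushing. Close the remaining gap in smaller steps until the handle touches.

Scaled: -0.013 m / 0.6 = -0.0217, -0.01 m / 0.6 = -0.0167.

```bash
python3 -m crank '-0.0083,0,0,0,0,0;-0.0167,0,0,0,0,0;-0.0217,0,0,0,0,0;-0.0217,0,0,0,0,0'; python3 -m crank '-0.0033,0,0,0,0,0;-0.0067,0,0,0,0,0;-0.0067,0,0,0,0,0'
```

```text
time_s: 30.1
tcp_pos: [0.5158, -0.2733, 0.0776]
tool_rot: [179.9, -0.0, 74.1]
wrist_force: [-0.2, 1.0, -0.9]
grip_width: 0.014
grasp_force: 29.9
time_s: 30.4
tcp_pos: [0.5149, -0.2767, 0.0776]
tool_rot: [179.9, -0.0, 74.2]
wrist_force: [0.3, -0.4, -1.3]
grip_width: 0.0138
grasp_force: 29.9
```

Scaled: -0.003 m / 0.6 = -0.005, -0.0015 m / 0.6 = -0.0025.

```bash
python3 -m crank '-0.0025,0,0,0,0,0;-0.005,0,0,0,0,0;-0.005,0,0,0,0,0'; python3 -m crank '-0.0017,0,0,0,0,0;-0.0033,0,0,0,0,0;-0.0033,0,0,0,0,0'
```

```text
time_s: 30.7
tcp_pos: [0.5142, -0.2794, 0.0777]
tool_rot: [179.9, -0.1, 74.2]
wrist_force: [0.5, 0.5, -1.0]
grip_width: 0.0138
grasp_force: 29.9
time_s: 31.0
tcp_pos: [0.5142, -0.2796, 0.0777]
tool_rot: [179.9, -0.2, 74.2]
wrist_force: [0.7, 4.8, -1.5]
grip_width: 0.0134
grasp_force: 29.9
```

Scaled: -0.001 m / 0.6 = -0.0017.

```bash
python3 -m crank '-0.0017,0,0,0,0,0;-0.0017,0,0,0,0,0;-0.0017,0,0,0,0,0;-0.0017,0,0,0,0,0'
python3 - <<'E'
from h import *
b=ctrl.camera("scene");cv2.imwrite("pics/f.png",b[:,:,::-1]);t=ctrl.camera("top")
for n in("scene","top"):
  for k in("jar_loose","swab_pot","tag_bin"):
    print(n,k,[(np.round(d["xy"],1).tolist(),cv2.boundingRect(d["region"].astype(np.uint8)),round(d["score"],2)) for d in ctrl.masks_of(n,k)[:3]])
o=cv2.imread("pics/q3.png");df=np.abs(o.astype(int)-b[:,:,::-1]).sum(2)
ex=np.array([-.2706,-.9627,0]);O=np.array([.484,-.3865,.112])
print(proj("scene",O+.081*ex),proj("scene",O+.100*ex))
print("   ",*range(332,356))
for r in range(230,250): print(r,*['%3d'%v for v in df[r,332:356]])
E
```

```text
time_s: 31.4
tcp_pos: [0.5142, -0.2795, 0.0777]
tool_rot: [179.9, -0.2, 74.3]
wrist_force: [1.0, 6.4, -0.9]
grip_width: 0.0138
grasp_force: 29.9
scene jar_loose [([220.3, 163.4], (213, 153, 16, 25), 0.8), ([163.3, 203.1], (146, 190, 40, 29), 0.74), ([302.4, 233.6], (292, 218, 21, 33), 0.72)]
scene swab_pot [([200.6, 216.9], (189, 195, 24, 41), 0.97)]
scene tag_bin [([163.4, 202.3], (146, 190, 39, 29), 0.95)]
top jar_loose [([152.1, 146.5], (140, 139, 24, 23), 0.8)]
top swab_pot [([236.4, 252.7], (226, 242, 24, 23), 0.59)]
top tag_bin [([173.8, 253.5], (151, 232, 47, 49), 0.92)]
[[336.5738659  236.32059443]] [[342.62272558 240.79357618]]
    332 333 334 335 336 337 338 339 340 341 342 343 344 345 346 347 348 349 350 351 352 353 354 355
230   2   3  20   4   1   4   7   7  13   6  13   2  13   9  26  42  79  74  82  91  85  75  81  68
231   4  15   5   6  18  13   7   2   2   3   5   4   8   7  24  38  64  74  68  86  78  79  63  56
232   7   3   3  12  33  27  17   3   8  12   8   4   2  14  11  47  82  72  89  85  67  63  58  61
233   6   6   3  21  26  24  22   2   3   8   3   9   4
[... 944 characters left out ...]

243   6   7   4  13   6  26  21   4   4   4   3  20   3  36  59  60  59  62  61  53  49  18  25  17
244   8   4   8  15  16  23   6   4   7  14   7   6  10  24  30  46  64  62  64  50  41   9   5   3
245   5   1  12   9  30   7   7   2  12   9   6  14   0   8  16  46  50  43  47  43  39   9   3   3
246   7   8   6  10  20   4  29   8  13  11   7  15   4   5   7  31  30  31  21  25  20   5   7   7
247   6   6   5  22   6  24  22   9   6   5   4  17  13  52  26   2   2  20  26  22   3  15  12   4
248   5   8  17  10  31   6  19   4   4  14   7   6  42  57  50  47   5  27  38  39  30   9   9   6
249   5  18   5  17  10   7  30  16   1  10   2  17  33  66  51  34  18  12  11  16   6   3   4   8
```

```bash
python3 -c "
from cell import ctrl
print(ctrl.sign_off())"
```

```text
the job is handed in; nothing more can be done
None
```

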